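# Turn a stripped shaft's parts round for reassembly

## Task

The bearing, gear, pulley and sleeve of a stripped shaft stand on the wooden strip-down rack in the order in which they came off. Move all four onto the posts of the aluminium build-up rack in the reverse order, so that the part at the left end of the wooden rack ends up at the right end of the aluminium one, and so on along the row. Lower each part over its post until it sits flat on the foot disc, without dropping it.

Things in the scene. Friction and masses are not known exactly. Their poses are not given: they have to be found in the camera images.
- bearing_c (a point): ball bearing: plain steel ring with a black seal on its face; the flattest of the four parts. 52 mm outside diameter, 18 mm high, 26 mm bore right through, axis (z) upright. This point is its centre, half-way up on the axis (9 mm above its underside). Loose; at the start it stands on a post of the wooden rack.
- gear_c (a point): spur gear: dark steel wheel with 20 small teeth round its rim. 62 mm outside diameter, 24 mm high, 26 mm bore right through, axis (z) upright. This point is its centre, half-way up on the axis (12 mm above its underside). Loose; at the start it stands on a post of the wooden rack.
- pulley_c (a point): two-groove belt pulley: grey painted wheel with two grooves round its rim; the widest part. 64 mm outside diameter, 30 mm high, 26 mm bore right through, axis (z) upright. This point is its centre, half-way up on the axis (15 mm above its underside). Loose; at the start it stands on a post of the wooden rack.
- sleeve_c (a point): spacer sleeve: plain brass tube; the narrowest and tallest part. 38 mm outside diameter, 44 mm high, 26 mm bore right through, axis (z) upright. This point is its centre, half-way up on the axis (22 mm above its underside). Loose; at the start it stands on a post of the wooden rack.
- post_bearing: The post of the wooden strip-down rack on which the bearing stands at the start (it stays there, fixed). All four are alike: steel pin 10 mm in diameter on a black foot disc 34 mm across and 2 mm thick. Origin on the pin's axis at the top face of the rail (16 mm above the table); the parts rest on the disc, 2 mm above the origin; the pin's tip is 38 mm above it. Its axes are parallel to the rack's.
- post_gear: The post of the wooden strip-down rack on which the gear stands at the start (it stays there, fixed). All four are alike: steel pin 10 mm in diameter on a black foot disc 34 mm across and 2 mm thick. Origin on the pin's axis at the top face of the rail (16 mm above the table); the parts rest on the disc, 2 mm above the origin; the pin's tip is 38 mm above it. Its axes are parallel to the rack's.
- post_pulley: The post of the wooden strip-down rack on which the pulley stands at the start (it stays there, fixed). All four are alike: steel pin 10 mm in diameter on a black foot disc 34 mm across and 2 mm thick. Origin on the pin's axis at the top face of the rail (16 mm above the table); the parts rest on the disc, 2 mm above the origin; the pin's tip is 38 mm above it. Its axes are parallel to the rack's.
- post_sleeve: The post of the wooden strip-down rack on which the sleeve stands at the start (it stays there, fixed). All four are alike: steel pin 10 mm in diameter on a black foot disc 34 mm across and 2 mm thick. Origin on the pin's axis at the top face of the rail (16 mm above the table); the parts rest on the disc, 2 mm above the origin; the pin's tip is 38 mm above it. Its axes are parallel to the rack's.
- strip_rack: Strip-down rack: wooden rail 70 x 305 x 16 mm fixed to the table, carrying the row of four posts in arbitrary order of the parts. Origin at the centre of its underside, on the table; y along the row (to the robot's left, within about 20 degrees), z up. Posts at y = -112.5, -37.5, +37.5 and +112.5 mm, x = 0 (75 mm apart).
- build_rack: Build-up rack: aluminium rail 70 x 305 x 16 mm fixed to the table, with four empty posts of the same kind (10 mm steel pin, tip 54 mm above the table; black foot disc, its top 18 mm above the table, where the parts rest). Origin at the centre of its underside, on the table; y along the row (to the robot's left, within about 20 degrees), z up. Posts at y = -112.5, -37.5, +37.5 and +112.5 mm, x = 0.

How it is judged:
By the outcome, as a careful person would: the job done as asked, in the order asked, and still so for the second after the job is handed in, with the robot touching nothing.
It also fails if it takes over 106 s, if anything falls off the work surface, if the arm or the gripper's body presses on something with over 40 N, if the wrist force passes 120 N, or if a joint passes its speed limit or range.

## Robot

A 7-joint arm with a two-finger parallel gripper is mounted at the origin on the work surface. World frame = base frame: x ahead of the robot, y to its left, z up, the work surface at z = 0. Lengths are in m, angles in rad, forces in N, time in s.
With the tool pointing down it reaches from about 0.4 to 0.875 m from the base axis. Payload 19.3 kg.
Tool frame: the origin (TCP) lies between the finger pads; the fingertips stand 17 mm ahead of it and the grasp point (between the pads) lies 2 mm behind it (bot.tips_ahead is the z of the fingertips in the tool frame, in m); z points along the fingers, y is the direction in which the jaws open and shut (so a half turn about z gives the same grasp; the last joint's range is limited). The gripper opens to 85 mm and grips with 20 to 120 N. Pads are 22 mm wide; open, the fingers measure 114 mm over their backs; the gripper's body (76 mm by 85 mm) begins 54 mm behind the grasp point. The pads swing forward as they close: fully open they stand 13 mm farther back than shut.
Start: joints at [1.098, 0.521, -0.036, 1.599, 0.021, 1.021, -0.113], TCP at [0.245, -0.575, 0.248] pointing down, gripper open.
Joint ranges: [-2.91, 2.91], [-0.3, 2.13], [-1.5, 1.42], [0.17, 2.43], [-1.26, 4.41], [0.16, 1.93], [-2.52, 2.52]. Speed limits (rad/s): [1.89, 1.89, 2.39, 2.39, 3.01, 3.01, 3.01].

## Interface

Orientations are given as [roll, pitch, yaw] about the fixed x, y, z axes, in that order (R = Rz(yaw) Ry(pitch) Rx(roll)).
In Python, from workcell import telemetry, cams, job, bot gives the robot as it stands.
- The arm moves only by the tool arm_command, never from a script. Its argument "deltas" is a list of rows, each a list of 7 numbers: the opening, from -1 (shut) to 1 (fully open), so that 0 is half open, then the shift along the tool's x, y, z normalised to -1 to 1, where 1 is 150 mm, then the turn, a rotation vector about the tool's x, y, z normalised to -1 to 1, where 1 is 45 degrees. In form: [[hand, tx, ty, tz, rx, ry, rz], ...]. A call has 1 to 8 rows; each row is the pose to reach, as a shift and turn from the pose commanded when the call began, along the tool's axes at that moment; what a row does not reach only later rows make up. A row lasts 1/8 s, in which the tool goes at most 62.5 mm and 10.7 degrees, less where a joint would pass 70% of its speed; a pose out of reach is approached as far as the arm can. A call with a number of a shift or a turn outside -1 to 1 is refused whole. A call with a gripper value outside its range is refused whole. The fingers move at their own pace and stop on an object; "newtons" is the grip in N (left out, the last holds). Time passes only in rows, so rows that repeat a pose let the fingers close. It gives the time, the measured TCP pose, the force and the opening at its end, in the units of the state.
- telemetry.observe(): the state, without advancing time (a new reading comes with each control period).
- cams.grab_frame(name): name is "scene" or "side" or "wrist"; returns the picture (400x640x3 uint8, blue, green, red); there is no depth.
- cams.get_calibration(name): a dict with "fx", "fy", "cx", "cy" (pixels), "R" (3x3) and "t" (3): a world point X has camera coordinates R X + t. Camera axes: x right, y down, z forward; pixel columns grow to the right and rows downward; lengths in m; the calibration is good to about 2 mm. A picture is of the moment at which its call begins: read the wrist's pose just before it. get_calibration takes no time and is no camera call; for the wrist camera it gives the pose at the moment of the call.
- job.job_done(): hands the job in, once; it reports no verdict.
The state is a dict: "clock": time; "qpos": joint angles; "qd": joint speeds; "joint_efforts": joint torques, N m; "position": TCP position; "tool_rot": TCP orientation; "force": force on the tool from outside, world axes, zero at the start; "moment": the same for the moment, N m; "grip_width": finger opening in m.
Only numpy, scipy, OpenCV 4.12 (cv2) and the standard library are available. Lean on these libraries where they do the work, as an engineer would, in place of code of your own. Each camera call takes 0.05 s, during which the arm holds its last target.

## Working session

There is one attempt and no reset: what is moved stays moved. The work goes in short steps, Python scripts to look and compute and a tool call to move; the robot and the scene stay as the last step left them, time stands still between calls to the robot, and variables do not carry over. Pictures are saved under pics/ and viewed, and the job is handed in when it is done.

Besides the shell and the picture viewer there is one more tool, called after "Request:" in YAML: its name, and indented under it one key for each argument. arm_command: Moves the arm, as the interface text tells. Its arguments: {"type":"object","properties":{"deltas":{"type":"array","items":{"type":"array","items":{"type":"number"}}},"newtons":{"type":"number"}},"required":["deltas"]}

```bash
ls; mkdir -p pics
python3 - <<'E'
from workcell import telemetry, cams, job, bot
import cv2
print(telemetry.observe(), bot.tips_ahead)
for n in ("scene","side"):
    cv2.imwrite(f"pics/{n}0.png",cams.grab_frame(n)); print(n,cams.get_calibration(n))
E
```

```text
pics
{'clock': 0.0, 'qpos': array([ 1.09782071,  0.52203959, -0.03635046,  1.59999097,  0.0211752 ,
        1.02113807, -0.11278003]), 'qd': array([-1.92395758e-04,  2.82614803e-04, -1.26862485e-03,  6.01949582e-04,
        6.93161318e-05,  7.50569186e-05, -2.02411086e-03]), 'joint_efforts': array([-2.43359784e-03, -9.27120709e+01,  1.97912358e+00, -3.69928873e+01,
        1.77513255e-02,  8.19961773e-03, -2.64477524e-05]), 'position': array([ 0.24483963, -0.57469093,  0.24771563]), 'tool_rot': array([-3.14040165e+00,  5.38688198e-05,  4.02792371e-01]), 'force': array([-0.7747947 , -0.00098133,  0.01378813]), 'moment': array([-0.00437559, -0.03935566,  0.05147995]), 'grip_width': 0.08569880190756905} 0.017
scene {'fx': 434.3877763205234, 'fy': 434.3877763205234, 'cx': 315.8627988505524, 'cy': 196.94405161378754, 'R': array([[ 0.10746182,  0.99414099, -0.01164731],
       [ 0.81459185, -0.09475779, -0.57224215],
       [-0.56999305,  0.05200638, -0.82000199]]), 't': array([-0.06739837, -0.3996833 ,  1.36130188])}
side {'fx': 387.6981839344731, 'fy': 387.6981839344731, 'cx': 325.81838023623845, 'cy': 201.62381997329385, 'R': array([[ 0.99129021, -0.13164671, -0.00358565],
       [-0.10006151, -0.73519551, -0.67042916],
       [ 0.08562364,  0.66494865, -0.74196488]]), 't': array([-0.54628748,  0.11533587,  0.94324781])}
```

View pics/scene0.png

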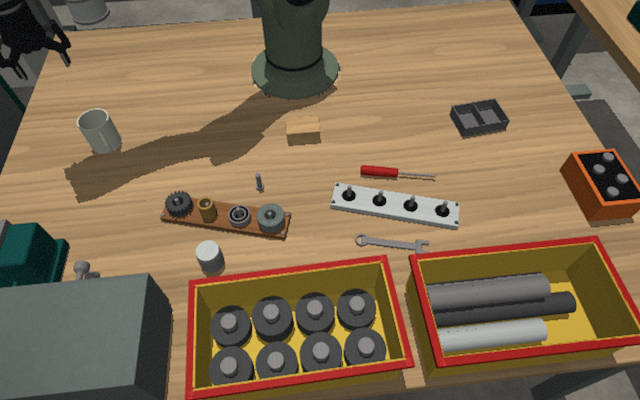

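View pics/side0.png

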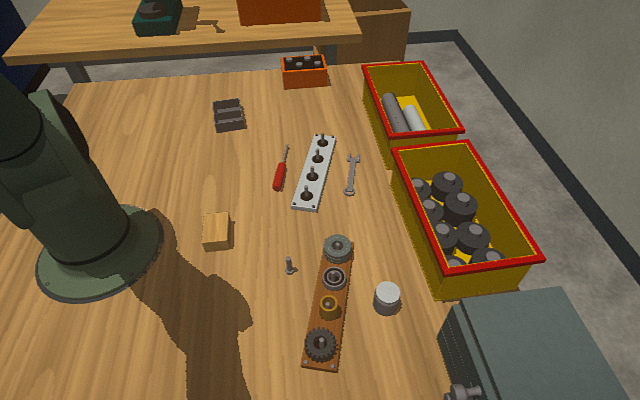

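Run:
```python
import cv2,numpy as np
a=cv2.imread("pics/scene0.png");b=cv2.imread("pics/side0.png")
def z(im,x0,y0,x1,y1,s): return cv2.resize(im[y0:y1,x0:x1],None,fx=s,fy=s,interpolation=cv2.INTER_CUBIC)
cv2.imwrite("pics/z1.png",z(a,150,180,310,250,5))
cv2.imwrite("pics/z2.png",z(a,320,170,480,240,5))
cv2.imwrite("pics/z3.png",z(b,280,220,380,380,3.7))
cv2.imwrite("pics/z4.png",z(b,270,120,370,220,5))
```

```text
(no output)
```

View pics/z1.png

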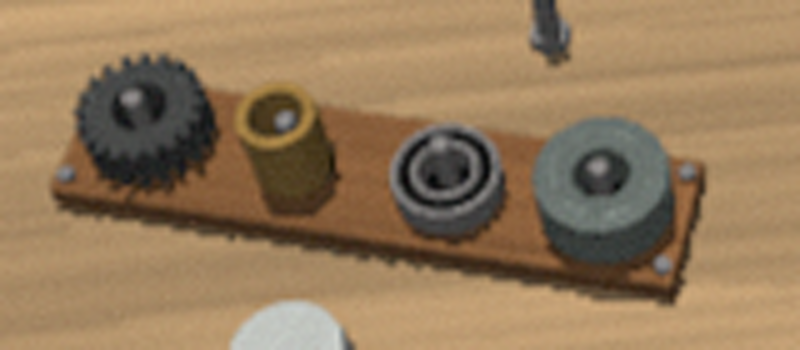

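View pics/z2.png

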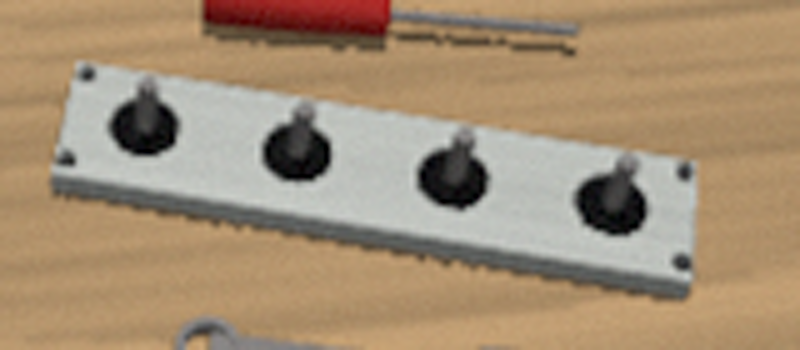

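View pics/z3.png

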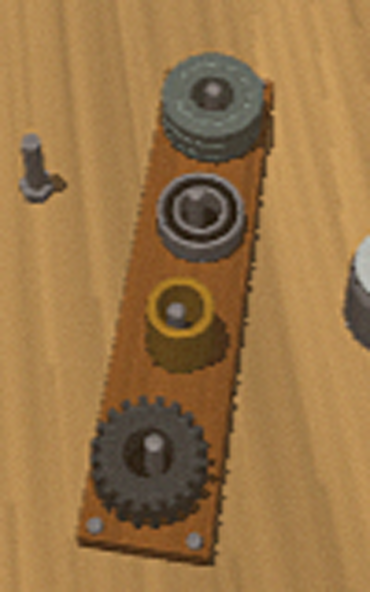

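View pics/z4.png

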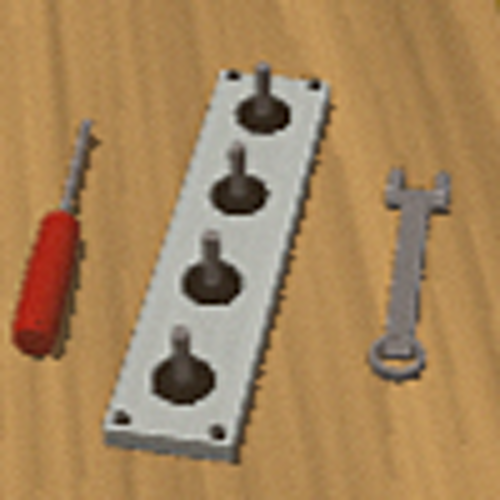

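```bash
cat > h.py <<'E'
import numpy as np, cv2
from workcell import telemetry, cams, job, bot
def ray(c,uv,z):
    d=c["R"].T@np.array([(uv[0]-c["cx"])/c["fx"],(uv[1]-c["cy"])/c["fy"],1.]); o=-c["R"].T@c["t"]
    return o+d*(z-o[2])/d[2]
def proj(c,X):
    p=c["R"]@np.asarray(X)+c["t"]; return np.array([c["fx"]*p[0]/p[2]+c["cx"],c["fy"]*p[1]/p[2]+c["cy"]])
def fitrack(P,s=(-112.5,-37.5,37.5,112.5)):
    P=np.array(P)[:,:2]; s=np.array(s)/1000; m=P.mean(0); d=(s-s.mean())@(P-m); th=np.arctan2(-d[0],d[1])
    ax=np.array([-np.sin(th),np.cos(th)]); res=P-(m+np.outer(s-s.mean(),ax))
    return m-s.mean()*ax,th,ax,res
E
python3 - <<'E'
from h import *
S=cams.get_calibration("scene");D=cams.get_calibration("side")
def g(p,o,s): return [((x+.5)/s-.5+o[0],(y+.5)/s-.5+o[1]) for x,y in p]
np.set_printoptions(precision=4,suppress=True)
for nm,c,p,z in [("tipS",S,g([(147,82),(306,107),(465,133),(627,158)],(320,170),5),.054),
 ("tipD",D,g([(181,332),(211,238),(237,149),(263,69)],(270,120),5),.054),
 ("discS",S,g([(145,127),(297,152),(454,178),(611,204)],(320,170),5),.018),
 ("discD",D,g([(184,378),(212,283),(239,194),(263,113)],(270,120),5),.018),
 ("wS",S,g([(135,97),(286,121),(440,145),(602,163)],(150,180),5),.054),
 ("wD",D,g([(153,442),(176,311),(196,194),(212,88)],(280,220),3.7),.054)]:
    P=[ray(c,q,z) for q in p]; m,th,ax,res=fitrack(P); print(nm,m,np.degrees(th),np.abs(res).max()); 
for nm,c,p in [("S",S,g([(143,112),(277,115),(446,172),(602,172)],(150,180),5)),("D",D,g([(150,450),(181,307),(201,215),(213,97)],(280,220),3.7))]:
    print(nm,[ray(c,q,z)[:2].round(4) for q,z in zip(p,(.042,.062,.036,.048))])
E
```

```text
tipS [0.5421 0.2   ] -17.901246982030553 0.0006515833699218543
tipD [0.5459 0.199 ] -18.163930760296974 0.0013205496742855205
discS [0.5433 0.2002] -18.158705295888797 0.0003889182760210552
discD [0.546 0.201] -18.036058630027508 0.0007387304837072894
wS [ 0.5299 -0.2061] -16.119655351776412 0.0012762486353764535
wD [ 0.5322 -0.2079] -16.39884143013376 0.0010249472347439448
S [array([ 0.4984, -0.3128]), array([ 0.5217, -0.2447]), array([ 0.5448, -0.1713]), array([ 0.561 , -0.0982])]
D [array([ 0.4985, -0.3145]), array([ 0.5241, -0.2467]), array([ 0.5457, -0.1762]), array([ 0.5641, -0.1015])]
```

```bash
cat >> h.py <<'E'
from scipy.spatial.transform import Rotation as Rn
def delta(xyz,yawdeg):
    s=telemetry.observe(); R=Rn.from_euler("xyz",s["tool_rot"]); T=Rn.from_euler("xyz",[np.pi,0,np.radians(yawdeg)])
    t=R.inv().apply(np.array(xyz)-s["position"])/.15; r=(R.inv()*T).as_rotvec()/(np.pi/4)
    print("clock %.2f"%s["clock"],"pos",s["position"].round(4),"yaw %.2f"%np.degrees(s["tool_rot"][2]),"F",s["force"].round(1),"w %.4f"%s["grip_width"]); print("t",t.round(3),"r",r.round(3))
E
python3 - <<'E'
from h import *
S=cams.get_calibration("scene");D=cams.get_calibration("side")
th=np.radians(-16.25);o=np.array([.531,-.207])
for nm,c,uv,z in [("cyl top S",S,(208,249),.05),("cyl base S",S,(211,273),0),("cyl base D",D,(387,312),0),("bolt S",S,(258,175),.0),("bolt S",S,(261,192),0),("bolt D",D,(288,257),.0),("bolt D",D,(291,273),0)]:
    p=ray(c,uv,z)[:2]; d=p-o; print(nm,p.round(3),"rack xy",(d@[np.cos(th),np.sin(th)]).round(3),(d@[-np.sin(th),np.cos(th)]).round(3))
delta([.56,-.10,.22],73.75)
E
```

```text
cyl top S [ 0.637 -0.236] rack xy 0.11 0.001
cyl base S [ 0.671 -0.239] rack xy 0.143 0.008
cyl base D [ 0.65  -0.253] rack xy 0.127 -0.011
bolt S [ 0.406 -0.127] rack xy -0.142 0.042
bolt S [ 0.461 -0.121] rack xy -0.091 0.063
bolt D [ 0.449 -0.084] rack xy -0.113 0.095
bolt D [ 0.453 -0.129] rack xy -0.097 0.053
clock 0.10 pos [ 0.2449 -0.5747  0.2478] yaw 23.08 F [0.2 0.8 0.5] w 0.0857
t [ 3.173 -2.088  0.187] r [-1.000e-03 -0.000e+00 -1.126e+00]
```

Request:
arm_command:
  deltas:
    - [1,0.4,-0.26,0,0,0,-0.22]
    - [1,0.8,-0.5,0,0,0,-0.44]
    - [1,1,-0.66,0,0,0,-0.66]
    - [1,1,-0.66,0,0,0,-0.88]
    - [1,1,-0.66,0,0,0,-1]

```text
clock: 0.72
position: [0.3445, -0.4245, 0.2482]
tool_rot: [-3.141, -0.0, 1.194]
force: [0.2, 0.4, -0.1]
grip_width: 0.0853
```

```bash
python3 -c "
from h import *
delta([.56,-.10,.22],73.75)"
```

```text
clock 0.72 pos [ 0.3445 -0.4245  0.2482] yaw 68.40 F [ 0.2  0.4 -0.1] w 0.0853
t [2.54  0.54  0.188] r [-0.    -0.    -0.119]
```

Request:
arm_command:
  deltas:
    - [1,0.5,0.1,0,0,0,-0.1]
    - [1,0.9,0.2,0,0,0,-0.117]
    - [1,1,0.25,0.18,0,0,-0.117]

```text
clock: 1.1
position: [0.4373, -0.2975, 0.2223]
tool_rot: [3.138, 0.0, 1.283]
force: [-0.6, -1.2, -0.2]
grip_width: 0.0855
```

Request:
arm_command:
  deltas:
    - [1,0.4,0.1,0,0,0,0]
    - [1,0.8,0.15,0,0,0,0]
    - [1,1,0.15,0,0,0,0]
    - [1,1,0.15,0,0,0,0]

```text
clock: 1.6
position: [0.5001, -0.1603, 0.2211]
tool_rot: [-3.141, -0.001, 1.284]
force: [-0.1, -1.2, -0.8]
grip_width: 0.0856
```

```bash
python3 -c "
from h import *
delta([.56,-.10,.22],73.75)
cv2.imwrite('pics/w1.png',cams.grab_frame('wrist')); print(cams.get_calibration('wrist'))"
```

```text
clock 1.60 pos [ 0.5001 -0.1603  0.2211] yaw 73.56 F [-0.1 -1.2 -0.8] w 0.0856
t [0.499 0.269 0.008] r [-0.001 -0.001 -0.004]
{'fx': 347.8091283909189, 'fy': 347.8091283909189, 'cx': 315.20787727422055, 'cy': 197.7146581424883, 'R': array([[ 0.95836936, -0.28552878, -0.00121595],
       [-0.27448349, -0.92245259,  0.27155116],
       [-0.07865733, -0.25991256, -0.96242324]]), 't': array([-0.52422184, -0.04118978,  0.34877592])}
```

View pics/w1.png

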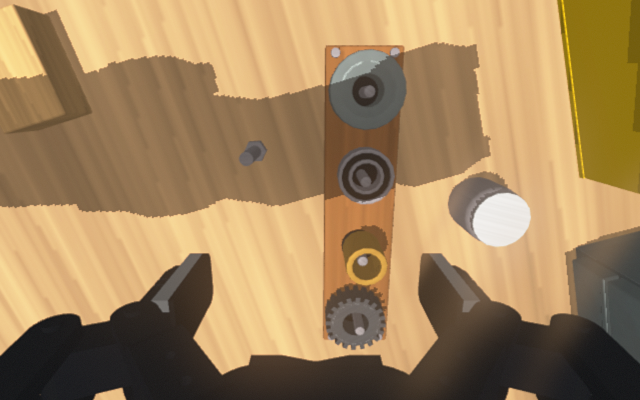

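```bash
python3 -c "
from h import *
c=cams.get_calibration('wrist')
im=cv2.imread('pics/w1.png');cv2.imwrite('pics/w1z.png',cv2.resize(im[35:355,300:430],None,fx=1.85*2.4/2.4,fy=1.85,interpolation=2))
P=[ray(c,u,.054) for u in [(360,330),(364,262),(366,181),(370,92)]]
m,th,ax,res=fitrack(P);print(m,np.degrees(th),res.round(4))
for u,z in [((356,322),.042),((367,266),.062),((366,175),.036),((368,90),.048)]: print(ray(c,u,z).round(4))
"
```

```text
[ 0.53032502 -0.21072283] -16.556802923494573 [[-0.      0.0013]
 [ 0.0005 -0.001 ]
 [-0.0002  0.0007]
 [-0.0003 -0.001 ]]
[ 0.4959 -0.316   0.042 ]
[ 0.5217 -0.2482  0.062 ]
[ 0.5436 -0.1734  0.036 ]
[ 0.5618 -0.102   0.048 ]
```

View pics/w1z.png

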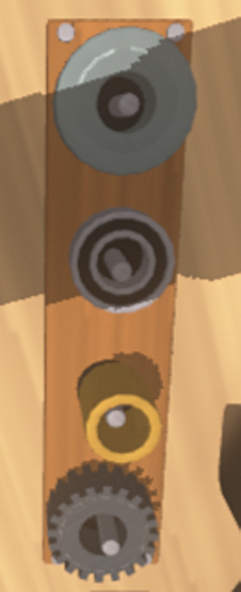

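```bash
python3 -c "
from h import *
delta([.562,-.101,.038],73.55)"
```

```text
clock 1.65 pos [ 0.4996 -0.1621  0.2211] yaw 73.44 F [-0.4 -0.8 -0.2] w 0.0854
t [0.509 0.284 1.221] r [-0.001  0.    -0.002]
```

Request:
arm_command:
  deltas:
    - [1,0.25,0.14,0.1,0,0,0]
    - [1,0.51,0.284,0.3,0,0,0]
    - [1,0.51,0.284,0.6,0,0,0]
    - [1,0.51,0.284,0.8,0,0,0]
    - [1,0.51,0.284,0.8,0,0,0]

```text
clock: 2.28
position: [0.5608, -0.1027, 0.0995]
tool_rot: [-3.138, 0.001, 1.279]
force: [-0.2, 0.9, 0.5]
grip_width: 0.0851
```

```bash
python3 -c "
from h import *
delta([.562,-.101,.038],73.55)
im=cams.grab_frame('wrist');cv2.imwrite('pics/w2.png',im)
delta([.562,-.101,.038],73.55)"
```

```text
clock 2.27 pos [ 0.5608 -0.1027  0.0995] yaw 73.27 F [-0.2  0.9  0.5] w 0.0851
t [0.014 0.006 0.41 ] r [-0.005  0.001 -0.006]
clock 2.33 pos [ 0.5618 -0.1027  0.1012] yaw 73.27 F [ 0.3 -1.1  0.9] w 0.0851
t [ 0.011 -0.002  0.421] r [-0.002  0.001 -0.006]
```

View pics/w2.png

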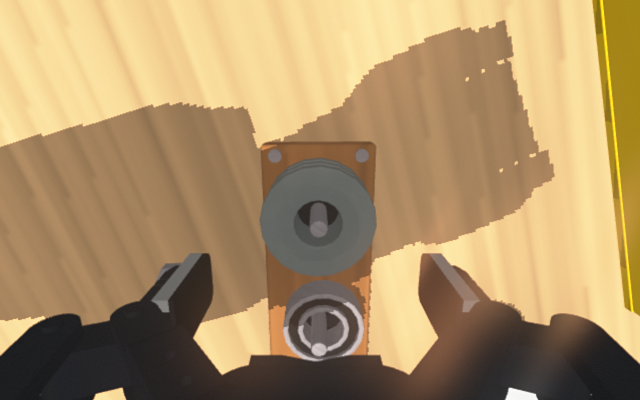

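Pulley (centre ≈ 318,217) is centred between the fingers, bearing is below it. Descend and grip.

Request:
arm_command:
  deltas:
    - [1,0.01,0,0.15,0,0,0]
    - [1,0.01,0,0.3,0,0,0]
    - [1,0.01,0,0.4,0,0,0]
    - [1,0.01,0,0.42,0,0,0]
    - [1,0.01,0,0.42,0,0,0]

```text
clock: 2.95
position: [0.5631, -0.1004, 0.039]
tool_rot: [3.141, -0.0, 1.28]
force: [0.4, 0.6, 0.8]
grip_width: 0.0859
```

Request:
arm_command:
  deltas:
    - [-0.2,0,0,0,0,0,0]
    - [-0.2,0,0,0,0,0,0]
    - [-0.2,0,0,0,0,0,0]
    - [-0.2,0,0,0,0,0,0]
  newtons: 50

```text
clock: 3.45
position: [0.5631, -0.1003, 0.0396]
tool_rot: [3.141, 0.0, 1.28]
force: [-4.5, 1.0, 18.2]
grip_width: 0.0631
```

```bash
python3 -c "
from h import *
delta([.562,-.101,.038],73.55)
im=cams.grab_frame('wrist');cv2.imwrite('pics/w3.png',im)
im=cams.grab_frame('side');cv2.imwrite('pics/s3.png',cv2.resize(im[150:390,220:480],None,fx=2.4,fy=2.4))"
```

```text
clock 3.45 pos [ 0.5631 -0.1003  0.0396] yaw 73.34 F [-4.5  1.  18.2] w 0.0631
t [-0.007 -0.005  0.011] r [ 0.001  0.    -0.005]
```

View pics/w3.png

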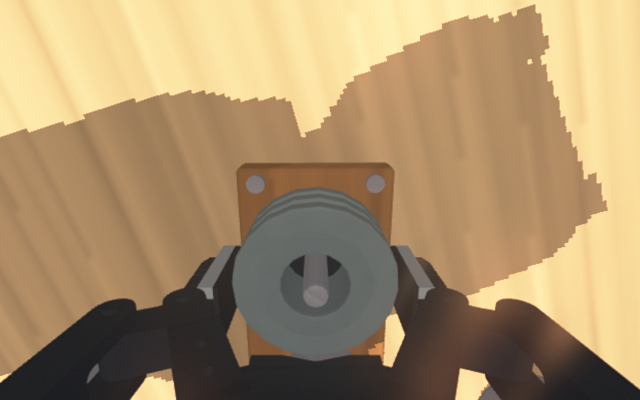

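View pics/s3.png

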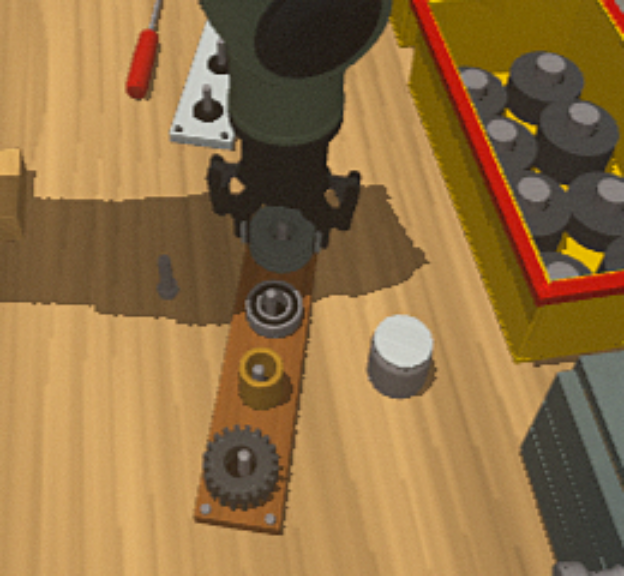

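Request:
arm_command:
  deltas:
    - [-0.2,0,0,-0.1,0,0,0]
    - [-0.2,0,0,-0.25,0,0,0]
    - [-0.2,0,0,-0.45,0,0,0]
    - [-0.2,0,0,-0.6,0,0,0]
    - [-0.2,0,0,-0.6,0,0,0]

```text
clock: 4.18
position: [0.5636, -0.1004, 0.1303]
tool_rot: [3.138, -0.0, 1.28]
force: [-0.1, 0.9, -3.1]
grip_width: 0.0627
```

```bash
python3 -c "
from h import *
delta([.508,.093,.13],71.9)"
```

```text
clock 4.17 pos [ 0.5636 -0.1004  0.1303] yaw 73.33 F [-0.1  0.9 -3.1] w 0.0627
t [ 1.129 -0.725  0.   ] r [ 0.004 -0.001  0.032]
```

Request:
arm_command:
  deltas:
    - [-0.2,0.15,-0.1,0,0,0,0]
    - [-0.2,0.4,-0.26,0,0,0,0.03]
    - [-0.2,0.65,-0.42,0,0,0,0.03]
    - [-0.2,0.85,-0.55,0,0,0,0.03]
    - [-0.2,0.95,-0.62,0,0,0,0.03]
    - [-0.2,0.95,-0.62,0,0,0,0.03]

```text
clock: 4.92
position: [0.5141, 0.0638, 0.128]
tool_rot: [-3.141, 0.0, 1.258]
force: [0.9, -1.0, -3.0]
grip_width: 0.0631
```

```bash
python3 -c "
from h import *
delta([.508,.093,.13],71.9)
im=cams.grab_frame('wrist');cv2.imwrite('pics/w4.png',im);c=cams.get_calibration('wrist');print(c['R'].tolist(),c['t'])
delta([.508,.093,.13],71.9)
print([proj(c,[.544+.3098*s,.2+.9508*s,.054]) for s in (-.1125,-.0375,.0375,.1125)])"
```

```text
clock 4.92 pos [0.5141 0.0638 0.128 ] yaw 72.09 F [ 0.9 -1.  -3. ] w 0.0631
t [ 0.173 -0.098 -0.013] r [-0.001  0.     0.004]
[[0.9509259661339761, -0.309416789418186, -0.001028279295596187], [-0.2974788654585665, -0.9151414910965039, 0.2720705347500077], [-0.08512421240547179, -0.2584130447555097, -0.962276762040183]] [-0.4691491   0.2067149   0.32193231]
clock 4.97 pos [0.5144 0.0626 0.128 ] yaw 72.00 F [-0.9 -0.5 -3.2] w 0.0630
t [ 0.18  -0.103 -0.013] r [-0.     0.001  0.002]
[array([291.46463695, 171.62885946]), array([288.86303089,  30.92381398]), array([ 285.60513015, -145.27621776]), array([ 281.40674924, -372.34110153])]
```

View pics/w4.png

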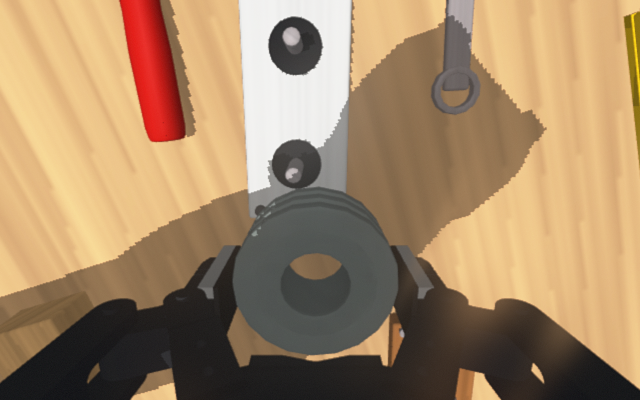

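```bash
python3 -c "
from h import *
c=cams.get_calibration('wrist')
for u,z in [((292,174),.054),((291.5,36),.054),((297,162.5),.018),((295,45.5),.018)]: print(ray(c,u,z).round(4))
# part centre in the hand: top face of pulley, height above TCP .0084
z=.128+.0084
print(ray(c,(315.5,286),z), telemetry.observe()['position'])
"
```

```text
[0.509  0.0916 0.054 ]
[0.5329 0.1616 0.054 ]
[0.5101 0.0917 0.018 ]
[0.5328 0.162  0.018 ]
[0.51414725 0.06307645 0.1364    ] [0.51438821 0.0625561  0.12799982]
```

```bash
python3 -c "
from h import *
delta([.5093,.0922,.06],71.95)"
```

```text
clock 4.97 pos [0.5144 0.0626 0.128 ] yaw 72.00 F [-0.9 -0.5 -3.2] w 0.0630
t [ 0.178 -0.093  0.453] r [-0.     0.001  0.001]
```

Request:
arm_command:
  deltas:
    - [-0.2,0.1,-0.05,0,0,0,0]
    - [-0.2,0.178,-0.093,0,0,0,0]
    - [-0.2,0.178,-0.093,0,0,0,0]
    - [-0.2,0.178,-0.093,0.15,0,0,0]
    - [-0.2,0.178,-0.093,0.3,0,0,0]
    - [-0.2,0.178,-0.093,0.45,0,0,0]
    - [-0.2,0.178,-0.093,0.5,0,0,0]
    - [-0.2,0.178,-0.093,0.5,0,0,0]

```text
clock: 5.98
position: [0.5094, 0.0925, 0.0533]
tool_rot: [-3.141, 0.0, 1.256]
force: [0.1, -1.2, -2.7]
grip_width: 0.0628
```

```bash
python3 -c "
from h import *
delta([.5093,.0922,.040],71.95)
im=cams.grab_frame('wrist');cv2.imwrite('pics/w5.png',im)"
```

```text
clock 5.97 pos [0.5094 0.0925 0.0533] yaw 71.99 F [ 0.1 -1.2 -2.7] w 0.0628
t [-0.002 -0.     0.089] r [-0.     0.     0.001]
```

View pics/w5.png

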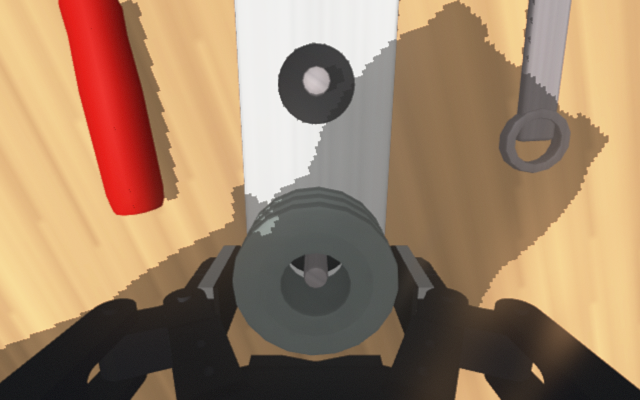

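Request:
arm_command:
  deltas:
    - [-0.2,0,0,0.03,0,0,0]
    - [-0.2,0,0,0.06,0,0,0]
    - [-0.2,0,0,0.08,0,0,0]
    - [-0.2,0,0,0.088,0,0,0]
    - [-0.2,0,0,0.092,0,0,0]
    - [-0.2,0,0,0.092,0,0,0]

```text
clock: 6.78
position: [0.5094, 0.0927, 0.0398]
tool_rot: [3.142, 0.0, 1.257]
force: [-2.9, -0.5, 4.2]
grip_width: 0.0629
```

Request:
arm_command:
  deltas:
    - [-0.2,0,0,0.005,0,0,0]
    - [-0.2,0,0,0.005,0,0,0]

```text
clock: 7.02
position: [0.5094, 0.0927, 0.0396]
tool_rot: [3.141, 0.0, 1.257]
force: [-6.4, -1.2, 20.7]
grip_width: 0.0621
```

Request:
arm_command:
  deltas:
    - [0.7,0,0,0,0,0,0]
    - [1,0,0,0,0,0,0]
    - [1,0,0,0,0,0,0]
    - [1,0,0,-0.15,0,0,0]
    - [1,0,0,-0.4,0,0,0]
    - [1,0,0,-0.65,0,0,0]
    - [1,0,0,-0.75,0,0,0]

```text
clock: 7.9
position: [0.5101, 0.0928, 0.1531]
tool_rot: [3.14, -0.001, 1.256]
force: [0.4, -1.0, 0.1]
grip_width: 0.0856
```

```bash
python3 -c "
from h import *
delta([.545,-.173,.13],73.5)
im=cams.grab_frame('wrist');cv2.imwrite('pics/w6.png',im)"
```

```text
clock 7.90 pos [0.5101 0.0928 0.1531] yaw 71.98 F [ 0.4 -1.   0.1] w 0.0856
t [-1.613  0.769  0.153] r [ 0.003 -0.001 -0.034]
```

View pics/w6.png

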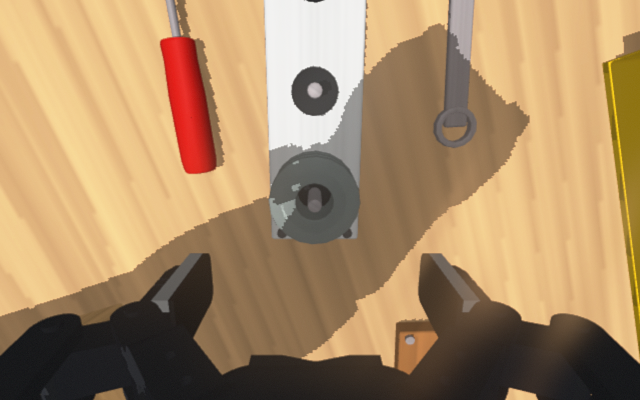

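Request:
arm_command:
  deltas:
    - [1,-0.3,0.15,0,0,0,0]
    - [1,-0.65,0.33,0,0,0,0]
    - [1,-0.95,0.5,0,0,0,-0.03]
    - [1,-1,0.6,0,0,0,-0.034]

```text
clock: 8.45
position: [0.5482, -0.0816, 0.1502]
tool_rot: [-3.14, 0.001, 1.279]
force: [-0.2, 0.1, 0.5]
grip_width: 0.0852
```

Request:
arm_command:
  deltas:
    - [1,-0.3,0.08,0,0,0,0]
    - [1,-0.55,0.15,0.1,0,0,0]
    - [1,-0.6,0.15,0.15,0,0,0]
    - [1,-0.6,0.15,0.15,0,0,0]

```text
clock: 8.95
position: [0.5443, -0.1697, 0.1277]
tool_rot: [-3.14, -0.0, 1.283]
force: [0.3, 0.8, 0.6]
grip_width: 0.0853
```

```bash
python3 -c "
from h import *
delta([.545,-.173,.04],73.5)
im=cams.grab_frame('wrist');cv2.imwrite('pics/w7.png',im);c=cams.get_calibration('wrist')
delta([.545,-.173,.04],73.5)
print(proj(c,[.5445,-.1735,.036]),c['R'].tolist(),c['t'].tolist())"
```

```text
clock 8.95 pos [ 0.5443 -0.1697  0.1277] yaw 73.53 F [0.3 0.8 0.6] w 0.0853
t [-0.02   0.012  0.585] r [-0.002 -0.001  0.001]
clock 9.00 pos [ 0.5448 -0.169   0.1283] yaw 73.59 F [-0.5  0.2 -0.1] w 0.0853
t [-0.026  0.009  0.589] r [-0.001 -0.001  0.002]
[317.80568328 213.67005364] [[0.9591205113198185, -0.2829929964888159, -0.0016759188205590697], [-0.27198300810921816, -0.9234092313418062, 0.2708147609946671], [-0.07818623961716697, -0.2592881705959969, -0.9626300205808619]] [-0.5695705014999197, -0.011366130516746035, 0.2611274307776934]
```

View pics/w7.png

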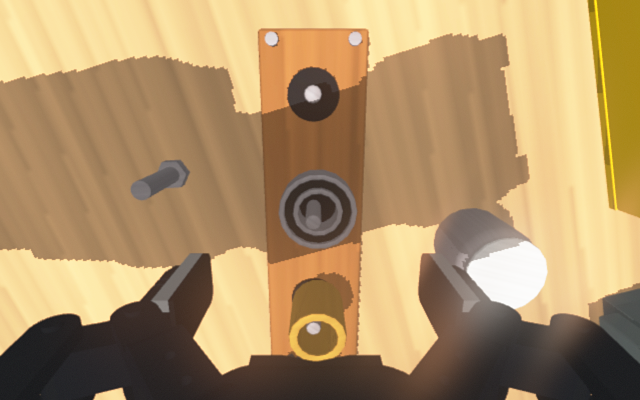

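```bash
python3 -c "
from h import *
c=cams.get_calibration('wrist')
p=ray(c,(318,209.5),.036);print(p)
delta([p[0],p[1],.036],73.5)"
```

```text
[ 0.54543118 -0.17077381  0.036     ]
clock 9.00 pos [ 0.5448 -0.169   0.1283] yaw 73.59 F [-0.5  0.2 -0.1] w 0.0853
t [-0.011  0.008  0.616] r [-0.001 -0.001  0.002]
```

Request:
arm_command:
  deltas:
    - [1,-0.011,0.008,0.15,0,0,0]
    - [1,-0.011,0.008,0.35,0,0,0]
    - [1,-0.011,0.008,0.5,0,0,0]
    - [1,-0.011,0.008,0.58,0,0,0]
    - [1,-0.011,0.008,0.616,0,0,0]
    - [1,-0.011,0.008,0.616,0,0,0]

```text
clock: 9.75
position: [0.5456, -0.1721, 0.0367]
tool_rot: [3.141, -0.0, 1.284]
force: [0.2, -0.7, 0.9]
grip_width: 0.0853
```

Request:
arm_command:
  deltas:
    - [-0.4,0,0,0,0,0,0]
    - [-0.4,0,0,0,0,0,0]
    - [-0.4,0,0,0,0,0,0]
    - [-0.4,0,0,0,0,0,0]
    - [-0.4,0,0,0,0,0,0]
  newtons: 45

```text
clock: 10.38
position: [0.5457, -0.1725, 0.0373]
tool_rot: [3.141, 0.0, 1.283]
force: [-3.7, 0.7, 14.5]
grip_width: 0.0501
```

```bash
python3 -c "
from h import *
delta([.5455,-.171,.1],73.5)
im=cams.grab_frame('wrist');cv2.imwrite('pics/w8.png',im)"
```

```text
clock 10.38 pos [ 0.5457 -0.1725  0.0373] yaw 73.52 F [-3.7  0.7 14.5] w 0.0501
t [ 0.009 -0.004 -0.418] r [0.001 0.    0.   ]
```

View pics/w8.png

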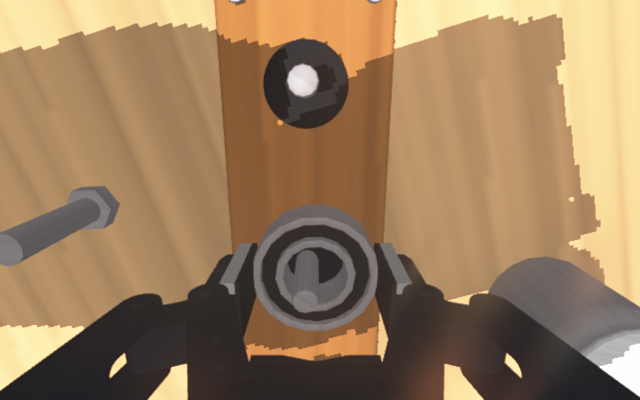

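Request:
arm_command:
  deltas:
    - [-0.4,0,0,-0.08,0,0,0]
    - [-0.4,0,0,-0.2,0,0,0]
    - [-0.4,0,0,-0.4,0,0,0]
    - [-0.4,0,0,-0.6,0,0,0]
    - [-0.4,0,0,-0.8,0,0,0]
    - [-0.4,0,0,-0.8,0,0,0]

```text
clock: 11.18
position: [0.5465, -0.1727, 0.1595]
tool_rot: [3.137, -0.0, 1.283]
force: [1.6, -0.1, -2.2]
grip_width: 0.05
```

```bash
python3 -c "
from h import *
im=cams.grab_frame('wrist');cv2.imwrite('pics/w9.png',im)
delta([.5326,.163,.155],71.95)"
```

```text
clock 11.22 pos [ 0.5458 -0.1726  0.158 ] yaw 73.51 F [ 0.7  0.2 -1.8] w 0.0500
t [ 2.121 -0.72   0.018] r [0.003 0.    0.035]
```

View pics/w9.png

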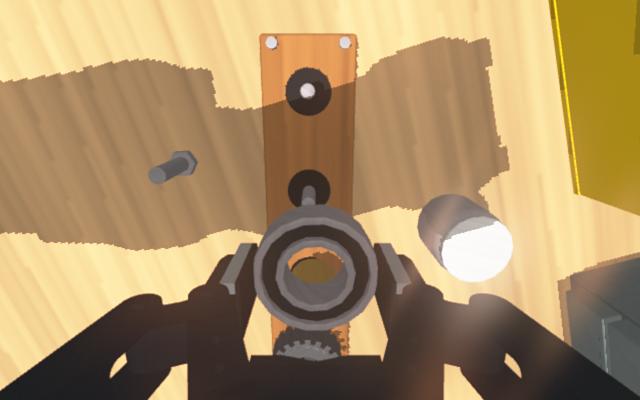

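Request:
arm_command:
  deltas:
    - [-0.4,0.2,-0.07,0,0,0,0]
    - [-0.4,0.5,-0.17,0,0,0,0.03]
    - [-0.4,0.8,-0.28,0,0,0,0.035]
    - [-0.4,1,-0.35,0,0,0,0.035]

```text
clock: 11.72
position: [0.5369, -0.0114, 0.156]
tool_rot: [-3.141, -0.0, 1.257]
force: [0.7, -0.3, -1.2]
grip_width: 0.0502
```

Request:
arm_command:
  deltas:
    - [-0.4,0.3,-0.1,0,0,0,0]
    - [-0.4,0.6,-0.22,0,0,0,0]
    - [-0.4,0.85,-0.32,0,0,0,0]
    - [-0.4,0.95,-0.36,0,0,0,0]
    - [-0.4,0.95,-0.36,0,0,0,0]

```text
clock: 12.35
position: [0.53, 0.1391, 0.156]
tool_rot: [-3.141, 0.0, 1.257]
force: [0.3, -0.4, -0.6]
grip_width: 0.0498
```

```bash
python3 -c "
from h import *
im=cams.grab_frame('wrist');cv2.imwrite('pics/w10.png',im);c=cams.get_calibration('wrist')
delta([.5326,.163,.155],71.95)
print(c['R'].tolist(),c['t'].tolist())"
```

```text
clock 12.40 pos [0.5303 0.1378 0.156 ] yaw 71.94 F [-0.  -0.3 -0.2] w 0.0500
t [ 0.165 -0.037  0.007] r [-0.001  0.001 -0.   ]
[[0.9505953811746025, -0.31043038655394295, -0.0011816909428042286], [-0.29839110292349097, -0.914765542271939, 0.2723357346512411], [-0.08562225753632882, -0.25852848542452356, -0.962201564766181]] [-0.4605716804391787, 0.27305568968592653, 0.36996808453110064]
```

View pics/w10.png

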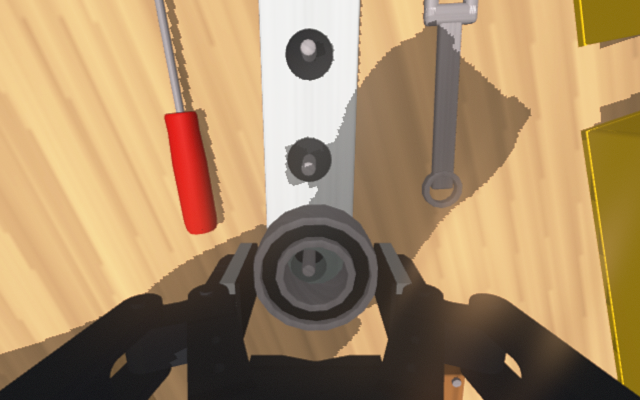

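```bash
python3 -c "
from h import *
c=cams.get_calibration('wrist')
for u,z in [((308,167),.054),((308,46),.054),((309,159.5),.018),((309,53.5),.018)]: print(ray(c,u,z).round(4))
print(ray(c,(316,267),.156-.0373+.036),telemetry.observe()['position'])
delta([.533,.1625,.055],71.95)
"
```

```text
[0.5328 0.163  0.054 ]
[0.5562 0.2333 0.054 ]
[0.5325 0.162  0.018 ]
[0.5561 0.2334 0.018 ]
[0.53108238 0.14100738 0.1547    ] [0.53025678 0.13779135 0.15603505]
clock 12.40 pos [0.5303 0.1378 0.156 ] yaw 71.94 F [-0.  -0.3 -0.2] w 0.0500
t [ 0.163 -0.033  0.673] r [-0.001  0.001 -0.   ]
```

Request:
arm_command:
  deltas:
    - [-0.4,0.08,-0.02,0,0,0,0]
    - [-0.4,0.145,-0.033,0,0,0,0]
    - [-0.4,0.145,-0.033,0.15,0,0,0]
    - [-0.4,0.145,-0.033,0.4,0,0,0]
    - [-0.4,0.145,-0.033,0.6,0,0,0]
    - [-0.4,0.145,-0.033,0.7,0,0,0]
    - [-0.4,0.145,-0.033,0.7,0,0,0]

```text
clock: 13.28
position: [0.5322, 0.1609, 0.0509]
tool_rot: [-3.141, 0.001, 1.256]
force: [0.8, 0.7, -0.1]
grip_width: 0.05
```

```bash
python3 -c "
from h import *
im=cams.grab_frame('wrist');cv2.imwrite('pics/w11.png',im)
delta([.532,.160,.0373],71.95)"
```

```text
clock 13.32 pos [0.5326 0.1611 0.0518] yaw 71.95 F [0.7 0.4 0. ] w 0.0500
t [-0.008 -0.002  0.096] r [ 0. -0.  0.]
```

View pics/w11.png

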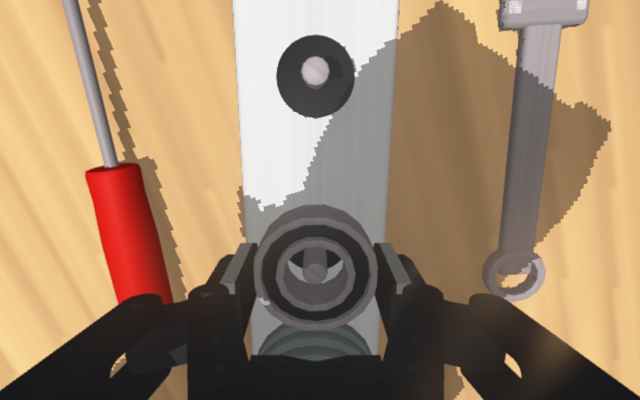

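Pin tip (316,272) is well inside the bore. Lower the rest.

Request:
arm_command:
  deltas:
    - [-0.4,0,0,0.03,0,0,0]
    - [-0.4,0,0,0.06,0,0,0]
    - [-0.4,0,0,0.08,0,0,0]
    - [-0.4,0,0,0.09,0,0,0]
    - [-0.4,0,0,0.096,0,0,0]
    - [-0.4,0,0,0.096,0,0,0]

```text
clock: 14.08
position: [0.5324, 0.1608, 0.0374]
tool_rot: [3.141, 0.0, 1.256]
force: [-2.8, -2.2, 8.6]
grip_width: 0.0499
```

Request:
arm_command:
  deltas:
    - [-0.4,0,0,0.004,0,0,0]
    - [-0.4,0,0,0.004,0,0,0]

```text
clock: 14.32
position: [0.5324, 0.1608, 0.0373]
tool_rot: [3.141, 0.0, 1.256]
force: [-7.0, -2.1, 20.8]
grip_width: 0.0498
```

Request:
arm_command:
  deltas:
    - [0.5,0,0,0,0,0,0]
    - [1,0,0,0,0,0,0]
    - [1,0,0,0,0,0,0]
    - [1,0,0,0,0,0,0]
    - [1,0,0,-0.15,0,0,0]
    - [1,0,0,-0.4,0,0,0]
    - [1,0,0,-0.65,0,0,0]
    - [1,0,0,-0.8,0,0,0]

```text
clock: 15.32
position: [0.5328, 0.1609, 0.1581]
tool_rot: [3.14, -0.001, 1.256]
force: [-0.1, -0.5, 0.0]
grip_width: 0.0855
```

```bash
python3 -c "
from h import *
im=cams.grab_frame('wrist');cv2.imwrite('pics/w12.png',im)
delta([.522,-.246,.155],73.5)"
```

```text
clock 15.38 pos [0.5336 0.1612 0.1603] yaw 71.94 F [1.9 1.1 3.6] w 0.0853
t [-2.605  0.768  0.031] r [ 0.004 -0.003 -0.035]
```

View pics/w12.png

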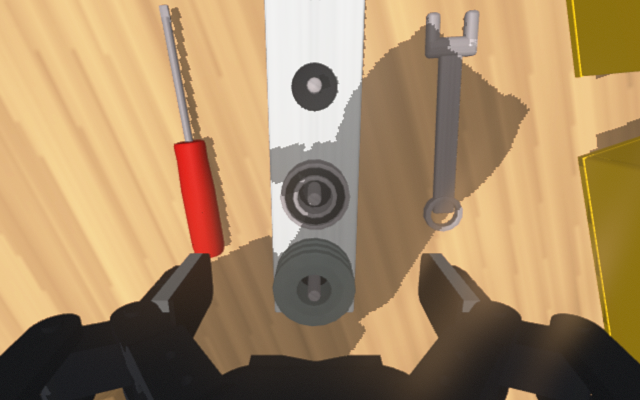

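Request:
arm_command:
  deltas:
    - [1,-0.3,0.08,0,0,0,0]
    - [1,-0.65,0.2,0,0,0,-0.03]
    - [1,-1,0.3,0,0,0,-0.035]
    - [1,-1,0.3,0,0,0,-0.035]

```text
clock: 15.88
position: [0.5284, -0.0003, 0.1561]
tool_rot: [-3.141, 0.002, 1.277]
force: [0.4, 1.0, 0.5]
grip_width: 0.0855
```

Request:
arm_command:
  deltas:
    - [1,-0.35,0.1,0,0,0,0]
    - [1,-0.7,0.2,0,0,0,0]
    - [1,-1,0.25,0,0,0,0]

```text
clock: 16.25
position: [0.5222, -0.1516, 0.1562]
tool_rot: [3.141, -0.0, 1.283]
force: [0.3, -0.0, -0.4]
grip_width: 0.0856
```

Request:
arm_command:
  deltas:
    - [1,-0.3,0.08,0,0,0,0]
    - [1,-0.5,0.12,0,0,0,0]
    - [1,-0.5,0.12,0,0,0,0]

```text
clock: 16.62
position: [0.5177, -0.2291, 0.156]
tool_rot: [-3.141, 0.0, 1.28]
force: [0.5, -0.0, -0.2]
grip_width: 0.0854
```

```bash
python3 -c "
from h import *
im=cams.grab_frame('wrist');cv2.imwrite('pics/w13.png',im)
delta([.522,-.246,.155],73.5)"
```

```text
clock 16.68 pos [ 0.5181 -0.2274  0.1561] yaw 73.46 F [ 0.7  0.8 -0.8] w 0.0852
t [-0.111  0.06   0.007] r [-0.    -0.    -0.001]
```

View pics/w13.png

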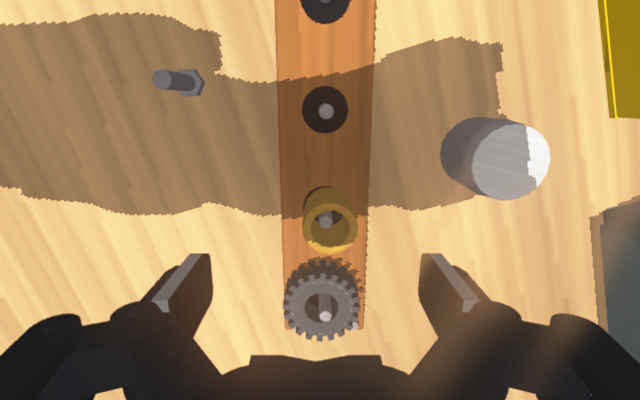

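```bash
python3 -c "
from h import *
c=cams.get_calibration('wrist')
p=ray(c,(330,228),.062);print(p,ray(c,(325,220),.054),'gear',ray(c,(321,306),.042),ray(c,(325,317),.054))
delta([p[0],p[1],.040],73.5)"
```

```text
[ 0.52267428 -0.2445192   0.062     ] [ 0.52045298 -0.24087226  0.054     ] gear [ 0.49677066 -0.31258596  0.042     ] [ 0.49902715 -0.31493355  0.054     ]
clock 16.68 pos [ 0.5181 -0.2274  0.1561] yaw 73.46 F [ 0.7  0.8 -0.8] w 0.0852
t [-0.101  0.062  0.774] r [-0.    -0.    -0.001]
```

Request:
arm_command:
  deltas:
    - [1,-0.06,0.03,0.05,0,0,0]
    - [1,-0.101,0.062,0.2,0,0,0]
    - [1,-0.101,0.062,0.45,0,0,0]
    - [1,-0.101,0.062,0.65,0,0,0]
    - [1,-0.101,0.062,0.774,0,0,0]
    - [1,-0.101,0.062,0.774,0,0,0]

```text
clock: 17.42
position: [0.5225, -0.2438, 0.0392]
tool_rot: [-3.14, -0.0, 1.284]
force: [-1.2, -0.7, 1.4]
grip_width: 0.0851
```

Request:
arm_command:
  deltas:
    - [-0.6,0,0,0,0,0,0]
    - [-0.6,0,0,0,0,0,0]
    - [-0.6,0,0,0,0,0,0]
    - [-0.6,0,0,0,0,0,0]
    - [-0.6,0,0,0,0,0,0]
    - [-0.6,0,0,0,0,0,0]

```text
clock: 18.18
position: [0.5232, -0.2447, 0.0413]
tool_rot: [3.14, 0.0, 1.283]
force: [-2.3, -0.0, 9.4]
grip_width: 0.0371
```

```bash
python3 -c "
from h import *
im=cams.grab_frame('wrist');cv2.imwrite('pics/w14.png',im)
delta([.522,-.245,.04],73.5)"
```

```text
clock 18.23 pos [ 0.5232 -0.2447  0.0413] yaw 73.52 F [-2.6  0.4 10.8] w 0.0368
t [-0.004 -0.007  0.008] r [0.002 0.    0.   ]
```

View pics/w14.png

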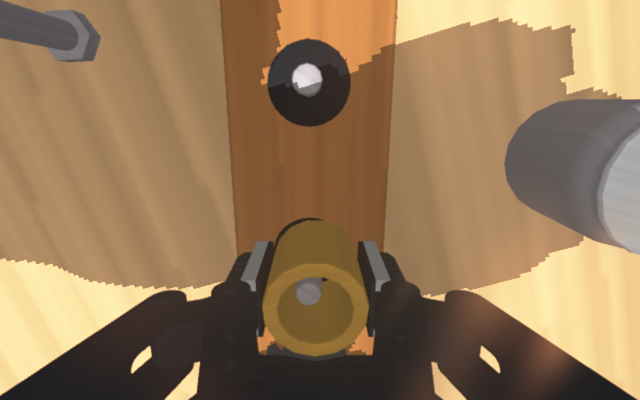

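Request:
arm_command:
  deltas:
    - [-0.6,0,0,-0.08,0,0,0]
    - [-0.6,0,0,-0.2,0,0,0]
    - [-0.6,0,0,-0.4,0,0,0]
    - [-0.6,0,0,-0.6,0,0,0]
    - [-0.6,0,0,-0.77,0,0,0]
    - [-0.6,0,0,-0.77,0,0,0]

```text
clock: 18.98
position: [0.5236, -0.2449, 0.1585]
tool_rot: [3.138, 0.001, 1.283]
force: [-0.0, 0.1, -2.6]
grip_width: 0.0372
```

```bash
python3 -c "
from h import *
im=cams.grab_frame('wrist');cv2.imwrite('pics/w15.png',im)
delta([.556,.234,.155],71.95)"
```

```text
clock 19.02 pos [ 0.523  -0.2447  0.157 ] yaw 73.51 F [-0.8  0.1 -1.9] w 0.0368
t [ 3.123 -0.695  0.011] r [0.002 0.    0.035]
```

View pics/w15.png

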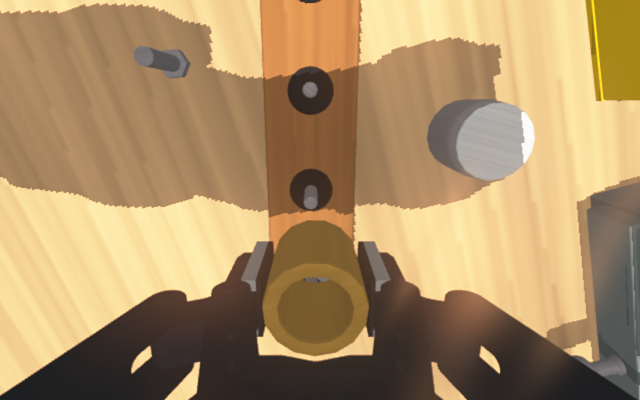

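Request:
arm_command:
  deltas:
    - [-0.6,0.2,-0.05,0,0,0,0]
    - [-0.6,0.5,-0.12,0,0,0,0.03]
    - [-0.6,0.8,-0.2,0,0,0,0.035]
    - [-0.6,1,-0.25,0,0,0,0.035]

```text
clock: 19.52
position: [0.5288, -0.0877, 0.1552]
tool_rot: [-3.14, -0.0, 1.257]
force: [-0.4, 0.5, -2.1]
grip_width: 0.0372
```

Request:
arm_command:
  deltas:
    - [-0.6,0.35,-0.08,0,0,0,0]
    - [-0.6,0.7,-0.16,0,0,0,0]
    - [-0.6,1,-0.23,0,0,0,0]

```text
clock: 19.9
position: [0.5425, 0.0654, 0.1551]
tool_rot: [-3.14, 0.0, 1.256]
force: [-0.2, 0.5, -2.1]
grip_width: 0.0367
```

Request:
arm_command:
  deltas:
    - [-0.6,0.35,-0.08,0,0,0,0]
    - [-0.6,0.65,-0.18,0,0,0,0]
    - [-0.6,0.85,-0.24,0,0,0,0]
    - [-0.6,0.9,-0.25,0,0,0,0]
    - [-0.6,0.9,-0.25,0,0,0,0]

```text
clock: 20.52
position: [0.5489, 0.203, 0.1551]
tool_rot: [-3.141, 0.001, 1.256]
force: [-0.2, -0.3, -2.2]
grip_width: 0.0369
```

```bash
python3 -c "
from h import *
im=cams.grab_frame('wrist');cv2.imwrite('pics/w16.png',im)
delta([.556,.234,.155],71.95)"
```

```text
clock 20.57 pos [0.5491 0.2022 0.1553] yaw 71.91 F [ 0.7 -1.2 -2.6] w 0.0368
t [ 0.216 -0.022  0.002] r [-0.001  0.001 -0.001]
```

View pics/w16.png

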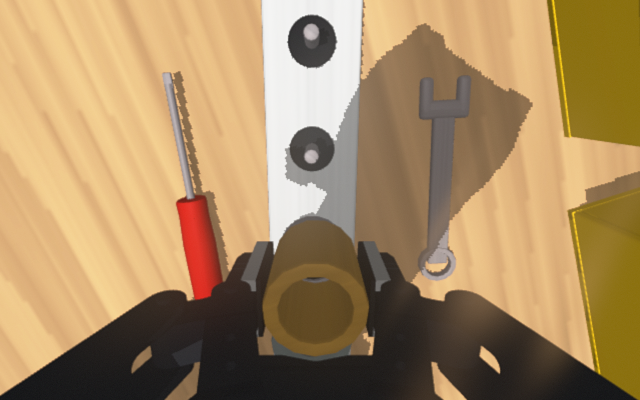

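```bash
python3 -c "
from h import *
c=cams.get_calibration('wrist')
for u,z in [((311.5,156),.054),((311.5,32),.054),((312,149),.018),((312,41.5),.018),((315,309),.1553+.0207)]: print(ray(c,u,z).round(4))
delta([.556,.234,.06],71.95)"
```

```text
[0.5561 0.2338 0.054 ]
[0.5794 0.3043 0.054 ]
[0.556  0.2334 0.018 ]
[0.5794 0.3044 0.018 ]
[0.5481 0.2012 0.176 ]
clock 20.57 pos [0.5491 0.2022 0.1553] yaw 71.91 F [ 0.7 -1.2 -2.6] w 0.0368
t [ 0.216 -0.022  0.635] r [-0.001  0.001 -0.001]
```

Request:
arm_command:
  deltas:
    - [-0.6,0.12,-0.01,0,0,0,0]
    - [-0.6,0.221,-0.018,0,0,0,0]
    - [-0.6,0.221,-0.018,0.08,0,0,0]
    - [-0.6,0.221,-0.018,0.3,0,0,0]
    - [-0.6,0.221,-0.018,0.5,0,0,0]
    - [-0.6,0.221,-0.018,0.66,0,0,0]
    - [-0.6,0.221,-0.018,0.66,0,0,0]

```text
clock: 21.45
position: [0.5557, 0.2347, 0.0547]
tool_rot: [-3.139, 0.003, 1.256]
force: [0.9, 0.3, -1.8]
grip_width: 0.0364
```

```bash
python3 -c "
from h import *
im=cams.grab_frame('wrist');cv2.imwrite('pics/w17.png',im)
delta([.5568,.2345,.0413],71.95)"
```

```text
clock 21.50 pos [0.5564 0.2352 0.0561] yaw 71.94 F [ 0.4  1.  -0.8] w 0.0367
t [-0.004  0.004  0.099] r [-0.002  0.002 -0.   ]
```

View pics/w17.png

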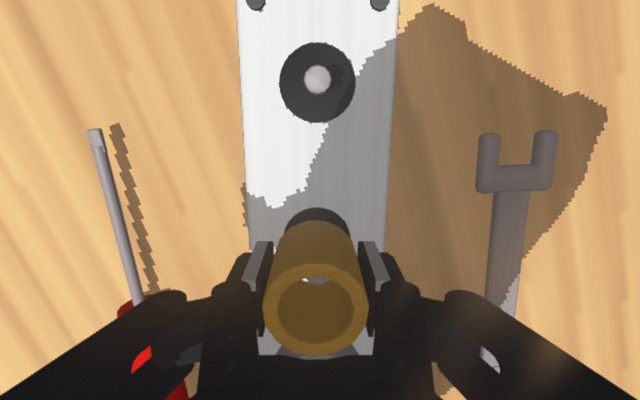

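```bash
python3 -c "
from h import *
im=cv2.imread('pics/w17.png');cv2.imwrite('pics/w17z.png',cv2.resize(im[240:370,240:400],None,fx=4,fy=4,interpolation=2))
c=cams.get_calibration('wrist')
for z in (.054,.018): print(proj(c,[.556,.2336,z]))
im=cams.grab_frame('side');cv2.imwrite('pics/s17.png',cv2.resize(im[90:240,240:400],None,fx=4,fy=4))
"
```

```text
[316.74506138 277.18701053]
[316.58200578 242.12330861]
```

View pics/w17z.png

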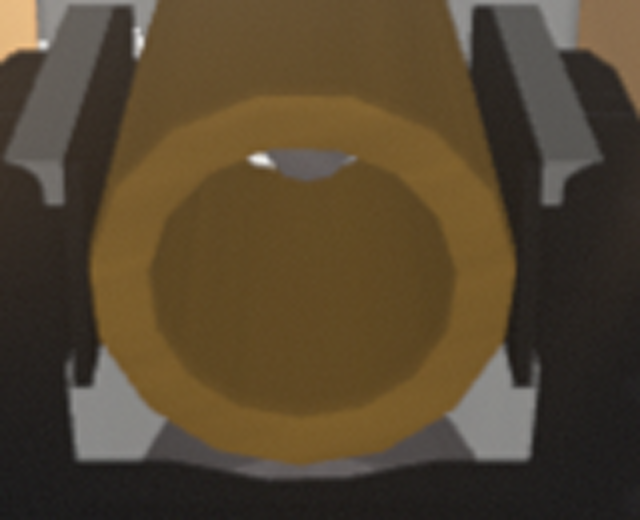

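View pics/s17.png

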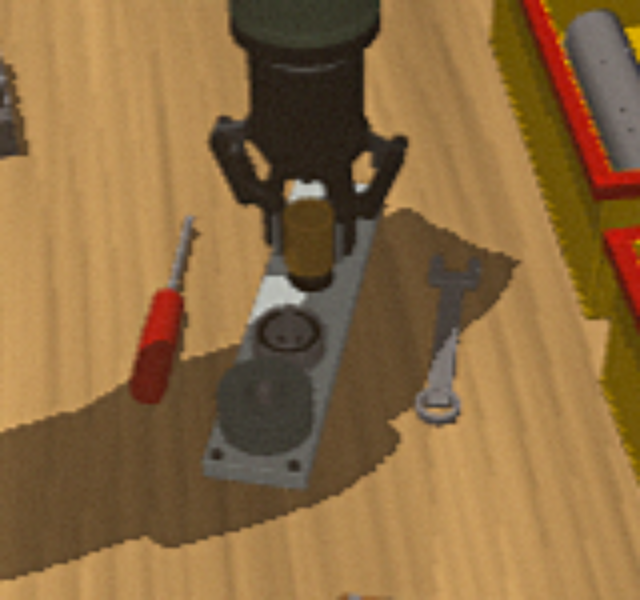

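Pin tip shows in the bore's upper edge as predicted (317,277–284); the sleeve is over its pin. Lower.

Request:
arm_command:
  deltas:
    - [-0.6,0,0,0.03,0,0,0]
    - [-0.6,0,0,0.06,0,0,0]
    - [-0.6,0,0,0.08,0,0,0]
    - [-0.6,0,0,0.09,0,0,0]
    - [-0.6,0,0,0.098,0,0,0]
    - [-0.6,0,0,0.098,0,0,0]

```text
clock: 22.3
position: [0.5569, 0.2357, 0.042]
tool_rot: [-3.141, 0.0, 1.256]
force: [-0.2, -0.5, -2.2]
grip_width: 0.0365
```

Request:
arm_command:
  deltas:
    - [-0.6,0,0,0.005,0,0,0]
    - [-0.6,0,0,0.01,0,0,0]
    - [-0.6,0,0,0.01,0,0,0]

```text
clock: 22.68
position: [0.557, 0.2357, 0.0413]
tool_rot: [3.141, -0.0, 1.256]
force: [-4.5, -2.5, 11.4]
grip_width: 0.0368
```

Contact; 11 N. Release and rise.

Request:
arm_command:
  deltas:
    - [0,0,0,0,0,0,0]
    - [0.5,0,0,0,0,0,0]
    - [1,0,0,0,0,0,0]
    - [1,0,0,0,0,0,0]
    - [1,0,0,-0.1,0,0,0]
    - [1,0,0,-0.35,0,0,0]
    - [1,0,0,-0.65,0,0,0]
    - [1,0,0,-0.85,0,0,0]

```text
clock: 23.68
position: [0.5573, 0.2359, 0.1712]
tool_rot: [3.14, -0.002, 1.256]
force: [0.6, -0.2, 0.2]
grip_width: 0.0852
```

```bash
python3 -c "
from h import *
im=cams.grab_frame('wrist');cv2.imwrite('pics/w18.png',im)
delta([.4985,-.314,.16],73.5)"
```

```text
clock 23.73 pos [0.5584 0.2365 0.1744] yaw 71.94 F [1.9 0.8 4.7] w 0.0853
t [-3.614  0.758  0.084] r [ 0.006 -0.005 -0.035]
```

View pics/w18.png

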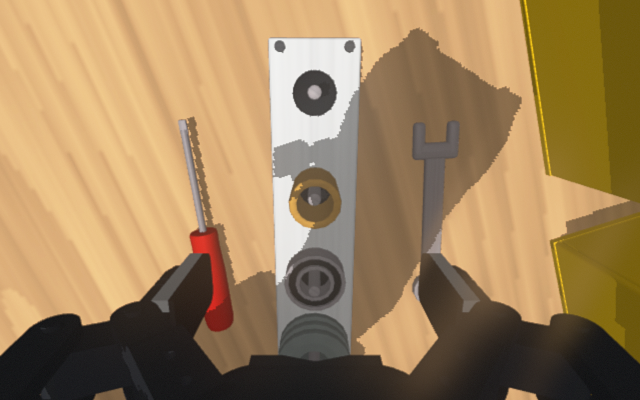

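Sleeve is seated on post 3 (314,200). Now the gear.

Request:
arm_command:
  deltas:
    - [1,-0.3,0.06,0,0,0,0]
    - [1,-0.65,0.13,0,0,0,-0.03]
    - [1,-1,0.2,0,0,0,-0.035]
    - [1,-1,0.2,0,0,0,-0.035]

```text
clock: 24.22
position: [0.5388, 0.0793, 0.1688]
tool_rot: [3.141, 0.002, 1.278]
force: [0.3, 0.9, -0.1]
grip_width: 0.0859
```

Request:
arm_command:
  deltas:
    - [1,-0.35,0.07,0,0,0,0]
    - [1,-0.7,0.14,0,0,0,0]
    - [1,-1,0.2,0,0,0,0]

```text
clock: 24.6
position: [0.5252, -0.0697, 0.1688]
tool_rot: [3.141, -0.0, 1.284]
force: [1.3, -0.1, -0.5]
grip_width: 0.0856
```

Request:
arm_command:
  deltas:
    - [1,-0.35,0.07,0,0,0,0]
    - [1,-0.7,0.14,0,0,0,0]
    - [1,-1,0.2,0,0,0,0]

```text
clock: 24.98
position: [0.5116, -0.2223, 0.1688]
tool_rot: [3.141, -0.0, 1.283]
force: [1.2, 1.0, 0.5]
grip_width: 0.0853
```

```bash
python3 -c "
from h import *
delta([.4985,-.314,.155],73.5)"
```

```text
clock 24.98 pos [ 0.5116 -0.2223  0.1688] yaw 73.53 F [1.2 1.  0.5] w 0.0853
t [-0.611  0.09   0.092] r [ 0.001 -0.     0.001]
```

Request:
arm_command:
  deltas:
    - [1,-0.3,0.05,0.05,0,0,0]
    - [1,-0.5,0.08,0.1,0,0,0]
    - [1,-0.52,0.08,0.15,0,0,0]
    - [1,-0.52,0.08,0.15,0,0,0]

```text
clock: 25.48
position: [0.5011, -0.298, 0.1454]
tool_rot: [-3.141, -0.001, 1.284]
force: [0.6, 0.8, 0.1]
grip_width: 0.0854
```

```bash
python3 -c "
from h import *
im=cams.grab_frame('wrist');cv2.imwrite('pics/w19.png',im)
delta([.4985,-.314,.155],73.5)"
```

```text
clock 25.52 pos [ 0.5014 -0.2978  0.1458] yaw 73.61 F [ 0.5 -0.2  0.6] w 0.0852
t [-0.109  0.012 -0.062] r [ 0.    -0.001  0.002]
```

View pics/w19.png

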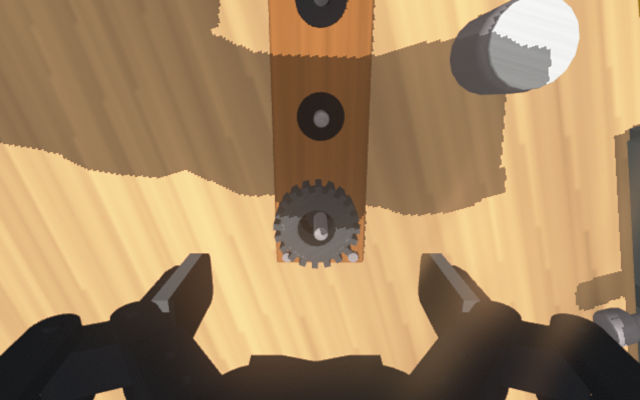

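```bash
python3 -c "
from h import *
c=cams.get_calibration('wrist')
p=ray(c,(317,227),.042);print(p,ray(c,(320,233),.054))
delta([p[0],p[1],.037],73.5)"
```

```text
[ 0.49688248 -0.31520324  0.042     ] [ 0.49881958 -0.31552845  0.054     ]
clock 25.52 pos [ 0.5014 -0.2978  0.1458] yaw 73.61 F [ 0.5 -0.2  0.6] w 0.0852
t [-0.121  0.004  0.725] r [ 0.    -0.001  0.002]
```

Request:
arm_command:
  deltas:
    - [1,-0.06,0.004,0.05,0,0,0]
    - [1,-0.12,0.004,0.2,0,0,0]
    - [1,-0.12,0.004,0.45,0,0,0]
    - [1,-0.12,0.004,0.62,0,0,0]
    - [1,-0.12,0.004,0.72,0,0,0]
    - [1,-0.12,0.004,0.725,0,0,0]
    - [1,-0.12,0.004,0.725,0,0,0]

```text
clock: 26.4
position: [0.4967, -0.3168, 0.0376]
tool_rot: [3.141, 0.0, 1.283]
force: [-0.1, 1.4, 0.7]
grip_width: 0.0852
```

Request:
arm_command:
  deltas:
    - [-0.2,0,0,0,0,0,0]
    - [-0.2,0,0,0,0,0,0]
    - [-0.2,0,0,0,0,0,0]
    - [-0.2,0,0,0,0,0,0]
    - [-0.2,0,0,0,0,0,0]
  newtons: 50

```text
clock: 27.02
position: [0.4966, -0.3169, 0.038]
tool_rot: [3.14, 0.001, 1.283]
force: [-3.7, 1.6, 13.2]
grip_width: 0.06
```

```bash
python3 -c "
from h import *
im=cams.grab_frame('wrist');cv2.imwrite('pics/w20.png',im)
delta([.497,-.315,.037],73.5)"
```

```text
clock 27.07 pos [ 0.4966 -0.3169  0.038 ] yaw 73.52 F [-2.7  1.  14.4] w 0.0601
t [ 0.013 -0.001  0.007] r [0.002 0.001 0.   ]
```

View pics/w20.png

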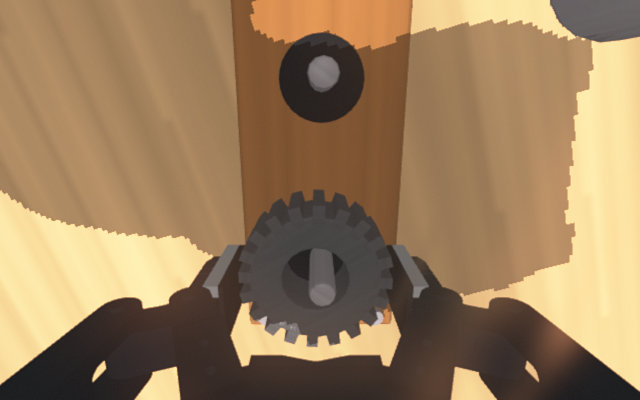

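Request:
arm_command:
  deltas:
    - [-0.2,0,0,-0.08,0,0,0]
    - [-0.2,0,0,-0.2,0,0,0]
    - [-0.2,0,0,-0.4,0,0,0]
    - [-0.2,0,0,-0.6,0,0,0]
    - [-0.2,0,0,-0.8,0,0,0]
    - [-0.2,0,0,-0.8,0,0,0]

```text
clock: 27.82
position: [0.4972, -0.3172, 0.1599]
tool_rot: [3.137, 0.001, 1.283]
force: [0.3, -0.7, -2.7]
grip_width: 0.0599
```

```bash
python3 -c "
from h import *
im=cams.grab_frame('wrist');cv2.imwrite('pics/w21.png',im)
delta([.579,.305,.155],71.95)"
```

```text
clock 27.88 pos [ 0.4965 -0.3169  0.1582] yaw 73.51 F [-0.2 -0.8 -3.4] w 0.0596
t [ 4.132 -0.65   0.018] r [0.003 0.001 0.035]
```

View pics/w21.png

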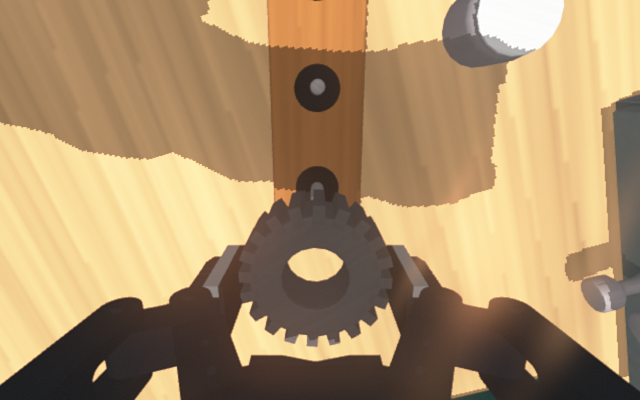

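Gear is held level, centre about (316,270). Carry it across.

Request:
arm_command:
  deltas:
    - [-0.2,0.2,-0.03,0,0,0,0]
    - [-0.2,0.5,-0.08,0,0,0,0.03]
    - [-0.2,0.8,-0.13,0,0,0,0.035]
    - [-0.2,1,-0.18,0,0,0,0.035]

```text
clock: 28.38
position: [0.5126, -0.1627, 0.1562]
tool_rot: [-3.14, -0.0, 1.257]
force: [0.3, 0.1, -2.3]
grip_width: 0.0596
```

Request:
arm_command:
  deltas:
    - [-0.2,0.35,-0.05,0,0,0,0]
    - [-0.2,0.7,-0.1,0,0,0,0]
    - [-0.2,1,-0.15,0,0,0,0]

```text
clock: 28.75
position: [0.5376, -0.0135, 0.1562]
tool_rot: [-3.14, 0.0, 1.257]
force: [-0.1, -0.1, -3.2]
grip_width: 0.0595
```

Request:
arm_command:
  deltas:
    - [-0.2,0.35,-0.05,0,0,0,0]
    - [-0.2,0.7,-0.1,0,0,0,0]
    - [-0.2,1,-0.13,0,0,0,0]

```text
clock: 29.12
position: [0.5654, 0.1352, 0.156]
tool_rot: [-3.14, 0.001, 1.257]
force: [0.6, 0.2, -2.1]
grip_width: 0.0597
```

Request:
arm_command:
  deltas:
    - [-0.2,0.35,-0.03,0,0,0,0]
    - [-0.2,0.65,-0.07,0,0,0,0]
    - [-0.2,0.85,-0.08,0,0,0,0]
    - [-0.2,0.9,-0.08,0,0,0,0]
    - [-0.2,0.9,-0.08,0,0,0,0]

```text
clock: 29.75
position: [0.596, 0.2648, 0.156]
tool_rot: [-3.141, 0.001, 1.256]
force: [-0.1, -1.4, -2.0]
grip_width: 0.0596
```

```bash
python3 -c "
from h import *
im=cams.grab_frame('wrist');cv2.imwrite('pics/w22.png',im)
delta([.579,.305,.155],71.95)"
```

```text
clock 29.80 pos [0.5961 0.2641 0.1562] yaw 71.91 F [ 0.8 -0.4 -2.6] w 0.0598
t [ 0.224 -0.193  0.008] r [-0.001  0.002 -0.001]
```

View pics/w22.png

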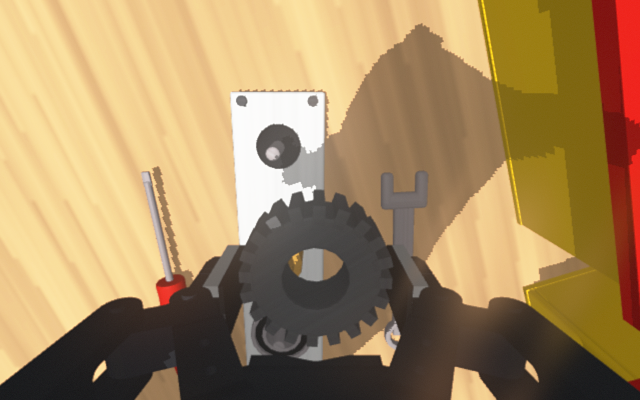

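```bash
python3 -c "
from h import *
c=cams.get_calibration('wrist')
for u,z in [((272.5,153.5),.054),((278.5,146.5),.018),((316,278),.1562+.004)]: print(ray(c,u,z).round(4))
delta([.5792,.305,.055],71.95)"
```

```text
[0.5794 0.3049 0.054 ]
[0.5795 0.3047 0.018 ]
[0.5964 0.2654 0.1602]
clock 29.80 pos [0.5961 0.2641 0.1562] yaw 71.91 F [ 0.8 -0.4 -2.6] w 0.0598
t [ 0.225 -0.192  0.675] r [-0.001  0.002 -0.001]
```

Request:
arm_command:
  deltas:
    - [-0.2,0.1,-0.1,0,0,0,0]
    - [-0.2,0.22,-0.191,0,0,0,0]
    - [-0.2,0.22,-0.191,0.05,0,0,0]
    - [-0.2,0.22,-0.191,0.25,0,0,0]
    - [-0.2,0.22,-0.191,0.5,0,0,0]
    - [-0.2,0.22,-0.191,0.68,0,0,0]
    - [-0.2,0.22,-0.191,0.68,0,0,0]

```text
clock: 30.68
position: [0.5781, 0.3051, 0.0529]
tool_rot: [-3.139, 0.003, 1.256]
force: [-0.7, -1.3, -1.7]
grip_width: 0.0599
```

```bash
python3 -c "
from h import *
im=cams.grab_frame('wrist');cv2.imwrite('pics/w23.png',im)
delta([.579,.304,.038],71.95)"
```

```text
clock 30.73 pos [0.579  0.3056 0.0546] yaw 71.96 F [ 0.9 -0.5 -2.5] w 0.0599
t [-0.01   0.004  0.111] r [-0.001  0.001  0.   ]
```

View pics/w23.png

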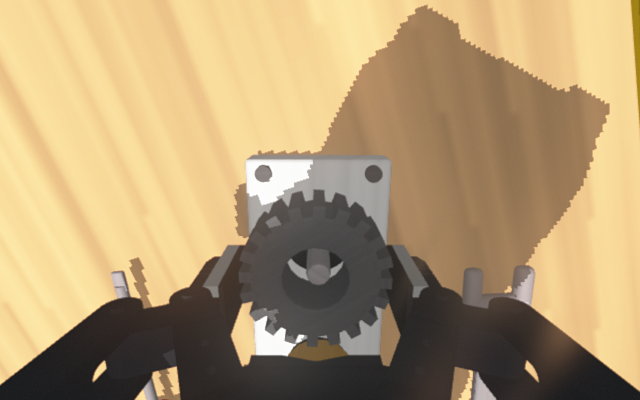

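Pin tip (318,273) is inside the bore. Lower.

Request:
arm_command:
  deltas:
    - [-0.2,-0.01,0,0.03,0,0,0]
    - [-0.2,-0.01,0,0.06,0,0,0]
    - [-0.2,-0.01,0,0.085,0,0,0]
    - [-0.2,-0.01,0,0.1,0,0,0]
    - [-0.2,-0.01,0,0.108,0,0,0]
    - [-0.2,-0.01,0,0.108,0,0,0]

```text
clock: 31.48
position: [0.5789, 0.3041, 0.0386]
tool_rot: [-3.142, 0.0, 1.256]
force: [0.5, -0.7, -2.0]
grip_width: 0.06
```

Request:
arm_command:
  deltas:
    - [-0.2,0,0,0.004,0,0,0]
    - [-0.2,0,0,0.008,0,0,0]
    - [-0.2,0,0,0.008,0,0,0]

```text
clock: 31.85
position: [0.579, 0.3042, 0.0381]
tool_rot: [3.141, -0.0, 1.256]
force: [-4.1, -2.4, 8.2]
grip_width: 0.0595
```

Request:
arm_command:
  deltas:
    - [0.5,0,0,0,0,0,0]
    - [1,0,0,0,0,0,0]
    - [1,0,0,0,0,0,0]
    - [1,0,0,-0.1,0,0,0]
    - [1,0,0,-0.35,0,0,0]
    - [1,0,0,-0.65,0,0,0]
    - [1,0,0,-0.95,0,0,0]

```text
clock: 32.72
position: [0.5788, 0.3041, 0.1824]
tool_rot: [3.141, -0.001, 1.256]
force: [0.8, 0.4, 0.3]
grip_width: 0.0851
```

Request:
arm_command:
  deltas:
    - [1,-0.3,0,-0.1,0,0,0]
    - [1,-0.6,0,-0.1,0,0,0]
    - [1,-0.9,0,-0.1,0,0,0]
    - [1,-0.9,0,-0.1,0,0,0]

```text
clock: 33.22
position: [0.5369, 0.1723, 0.1962]
tool_rot: [3.14, 0.001, 1.252]
force: [0.1, 1.4, 0.3]
grip_width: 0.0855
```

```bash
python3 -c "
from h import *
im=cams.grab_frame('wrist');cv2.imwrite('pics/w24.png',im)
im=cams.grab_frame('side');cv2.imwrite('pics/s24.png',cv2.resize(im[90:240,240:400],None,fx=4,fy=4))
im=cams.grab_frame('scene');cv2.imwrite('pics/c24.png',cv2.resize(im[150:250,310:490],None,fx=4,fy=4))
delta([.579,.304,.038],71.95)"
```

```text
clock 33.38 pos [0.5373 0.1765 0.1957] yaw 71.98 F [ 0.2 -0.1  0.4] w 0.0851
t [0.893 0.    1.052] r [ 0.001 -0.001  0.001]
```

View pics/w24.png

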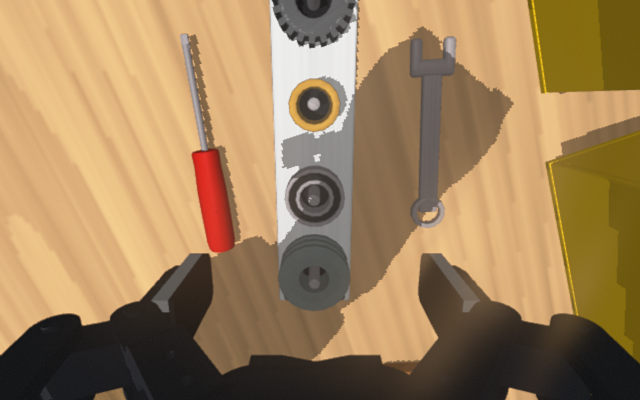

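View pics/s24.png

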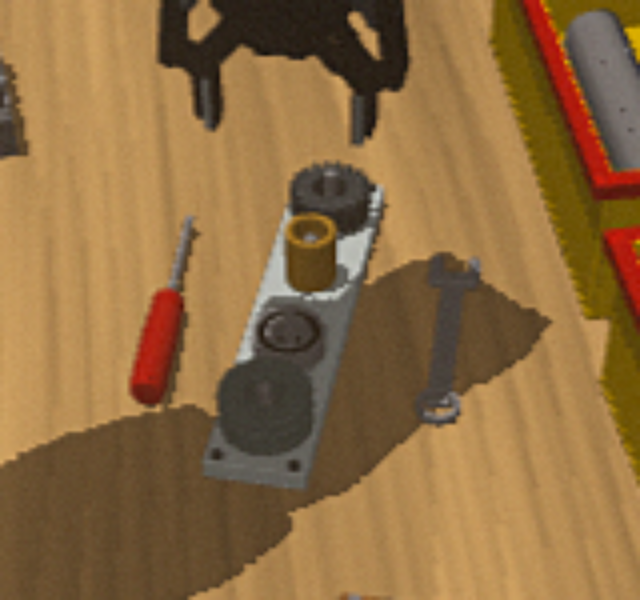

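View pics/c24.png

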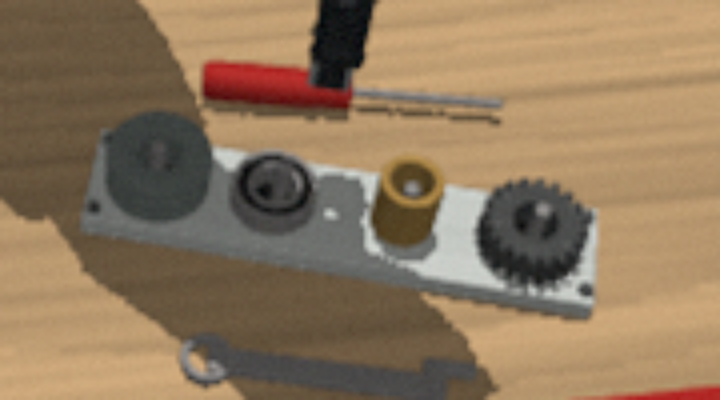

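All four parts sit flat on their posts, pulley–bearing–sleeve–gear from robot's right to left, the reverse of the wooden rack. The robot is clear.

```bash
python3 -c "
from workcell import job
print(job.job_done())"
```

```text
the job is handed in; nothing more can be done
None
```

I moved all four parts to the aluminium rack in reverse order and handed the job in at about 33 s on the robot's clock. From the robot's right to its left they now stand pulley, bearing, sleeve, gear; on the wooden rack that order was gear, sleeve, bearing, pulley.

- **Seating:** I lowered each part until the wrist force changed sign, showing contact with the foot disc, then opened the gripper. The upward force at release was 8 to 21 N. At contact the tool was within about 0.1 mm of its height when I gripped the same part seated on the wooden rack.
- **Last check:** the final wrist, side and scene pictures show every part upright with its pin inside the bore. The gripper was open and well clear above the parts.
- **Disagreements:** the overhead, side and wrist measurements of post positions differed by about 2 to 4 mm. That is well inside the 8 mm clearance between pin and bore, and no check failed.

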